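# Level the hook balance

### The job

Share the four copper tins of slate hooks evenly: move a tin from the heavy left pan to the other so that the balance comes to rest with both pans level. Tins that look alike may differ in weight, so feel or watch the balance to find the right one, and leave all four pressed fully home in nests of the pans, free of the gripper. The balance is delicate: press just firmly enough, never forcing it hard against its stops, do not lean the fingers on the pans, and leave everything else on the bench where it lies.

Things in the scene. Friction and masses are not known exactly. Their poses are not given: they have to be found in the camera images.
- balance: bench balance, fixed, on a green base whose top is 33 mm above the origin (height and turn vary); pillar at the origin, 167 mm high. z up, y along the beam towards the left pan. Steel pans 196 mm long (x), 50 mm wide at y +130 mm (left) and -130 mm (right), always horizontal, floors 75 mm above the origin when level; one goes up as the other goes down. Three nests in a row along x in each.
- pan_left (a joint): height of the left pan above level, m: 0 = both pans level, negative = left pan heavier and lower. Proportional to the difference of the loads: 1.4 mm per 80 g (taking 80 g off the left pan raises it 1.4 mm). The right pan moves as far the other way. Under a hand's push or pull a pan gives way at about 0.56 N per mm, up to a hard stop about 28 mm above and below level.
- left_1 (a point): centre of the floor of the left pan's nest 1 (nearest the robot); moves up and down with the pan. All nests: square, 42 mm inside, 16 mm deep (rim 16 mm above the pan floor, walls 4 mm), 56 mm apart. A tin fully home stands on the pan floor
- left_2 (a point): centre of the floor of the left pan's nest 2 (the middle one); moves up and down with the pan. All nests: a round-nosed spring catch in the middle of the outer wall (away from the pillar), 9 mm above the floor, stands up to 7 mm into the nest and presses a tin against the inner wall with about 6.5 N, so a seated tin's centre is 2 mm from the nest's, towards the pillar
- left_3 (a point): centre of the floor of the left pan's nest 3 (farthest from the robot); moves up and down with the pan. All nests: a tin does not sink in by its own weight; it takes a push of about 4 to 13 N (rising as it enters, then a drop as it slips past the catch) to go home and about the same to pull it out. Over 25 N of push harms the balance, and so does a finger pressing over 10 N on a pan
- right_1 (a point): centre of the floor of the right pan's nest 1 (nearest the robot); moves up and down with the pan
- right_2 (a point): centre of the floor of the right pan's nest 2 (the middle one); moves up and down with the pan
- right_3 (a point): centre of the floor of the right pan's nest 3 (farthest from the robot); moves up and down with the pan
- short_a: copper tin of slate hooks, a plain closed cylinder 55 mm high and 38 mm across with a 4 mm chamfer round its foot; origin at the centre of its underside, z up. One of two short tins: one weighs 80 g, the other 160 g (within 3%), the name and look do not tell which. At the start three tins stand home in the left pan and one in the right pan's middle nest, arranged at random.
- short_b: copper tin of slate hooks, a plain closed cylinder 55 mm high and 38 mm across with a 4 mm chamfer round its foot; origin at the centre of its underside, z up. One of two short tins: one weighs 80 g, the other 160 g (within 3%), the name and look do not tell which. At the start three tins stand home in the left pan and one in the right pan's middle nest, arranged at random.
- tall_a: copper tin of slate hooks, a plain closed cylinder 75 mm high and 38 mm across with a 4 mm chamfer round its foot; origin at the centre of its underside, z up. One of two tall tins: one weighs 240 g, the other 320 g (within 3%), the name and look do not tell which. At the start three tins stand home in the left pan and one in the right pan's middle nest, arranged at random.
- tall_b: copper tin of slate hooks, a plain closed cylinder 75 mm high and 38 mm across with a 4 mm chamfer round its foot; origin at the centre of its underside, z up. One of two tall tins: one weighs 240 g, the other 320 g (within 3%), the name and look do not tell which. At the start three tins stand home in the left pan and one in the right pan's middle nest, arranged at random.
- slate: bystander: rough green slate fragment, about 60 x 100 mm, 12 mm thick, between robot and balance; origin at the centre of its underside
- dividers: bystander: steel dividers lying flat, 135 mm long, 12 mm high, beyond the balance; origin at the joint, the legs point along its x
- anvil: bystander: cast iron anvil stake, 105 mm high, on the left; origin under its centre
- jig: bystander: wooden hook bending jig, 100 x 160 mm, 48 mm high, on the left; origin under its centre
- hammer: bystander: hammer lying on the right; origin under its middle
- hook_box: bystander: open copper box of hooks, 115 x 75 mm, 42 mm high, on the right; origin under its centre
There are look-alikes about, which are no part of the job. What is shaped like the tall_a but purple or turquoise is not meant.

How it is judged:
At the end, for the whole second after the job is handed in: all four tins stand in nests of the pans with their underside within 2 mm of the pan floor and within 6 mm of the nest's centre, the left pan is within 1.2 mm of its level height, and the tins are at rest (under 20 mm/s) (((z of short_a in the frame of left_1 below 0.002 m and horizontal distance between short_a and left_1 below 0.006 m) or (z of short_a in the frame of left_2 below 0.002 m and horizontal distance between short_a and left_2 below 0.006 m) or (z of short_a in the frame of left_3 below 0.002 m and horizontal distance between short_a and left_3 below 0.006 m) or (z of short_a in the frame of right_1 below 0.002 m and horizontal distance between short_a and right_1 below 0.006 m) or (z of short_a in the frame of right_2 below 0.002 m and horizontal distance between short_a and right_2 below 0.006 m) or (z of short_a in the frame of right_3 below 0.002 m and horizontal distance between short_a and right_3 below 0.006 m)) and ((z of short_b in the frame of left_1 below 0.002 m and horizontal distance between short_b and left_1 below 0.006 m) or (z of short_b in the frame of left_2 below 0.002 m and horizontal distance between short_b and left_2 below 0.006 m) or (z of short_b in the frame of left_3 below 0.002 m and horizontal distance between short_b and left_3 below 0.006 m) or (z of short_b in the frame of right_1 below 0.002 m and horizontal distance between short_b and right_1 below 0.006 m) or (z of short_b in the frame of right_2 below 0.002 m and horizontal distance between short_b and right_2 below 0.006 m) or (z of short_b in the frame of right_3 below 0.002 m and horizontal distance between short_b and right_3 below 0.006 m)) and ((z of tall_a in the frame of left_1 below 0.002 m and horizontal distance between tall_a and left_1 below 0.006 m) or (z of tall_a in the frame of left_2 below 0.002 m and horizontal distance between tall_a and left_2 below 0.006 m) or (z of tall_a in the frame of left_3 below 0.002 m and horizontal distance between tall_a and left_3 below 0.006 m) or (z of tall_a in the frame of right_1 below 0.002 m and horizontal distance between tall_a and right_1 below 0.006 m) or (z of tall_a in the frame of right_2 below 0.002 m and horizontal distance between tall_a and right_2 below 0.006 m) or (z of tall_a in the frame of right_3 below 0.002 m and horizontal distance between tall_a and right_3 below 0.006 m)) and ((z of tall_b in the frame of left_1 below 0.002 m and horizontal distance between tall_b and left_1 below 0.006 m) or (z of tall_b in the frame of left_2 below 0.002 m and horizontal distance between tall_b and left_2 below 0.006 m) or (z of tall_b in the frame of left_3 below 0.002 m and horizontal distance between tall_b and left_3 below 0.006 m) or (z of tall_b in the frame of right_1 below 0.002 m and horizontal distance between tall_b and right_1 below 0.006 m) or (z of tall_b in the frame of right_2 below 0.002 m and horizontal distance between tall_b and right_2 below 0.006 m) or (z of tall_b in the frame of right_3 below 0.002 m and horizontal distance between tall_b and right_3 below 0.006 m)) and value of joint pan_left between -0.0012 and 0.0012 m and linear speed of each of short_a, short_b, tall_a, tall_b below 0.02 m/s); the robot touches nothing.
It fails at once if a tin is forced against the balance with more than 50 N, the catch's own squeeze of some 13 N included (contact force between any of short_a, short_b, tall_a, tall_b and balance above 50 N).
It fails at once if the robot's fingers press on the balance itself with more than 10 N (contact force between the fingers and balance above 10 N).
It fails at once if something else on the bench is pushed more than 15 mm away (distance of any of slate, dividers, anvil, jig, hammer, hook_box from where it was at the start of the episode above 0.015 m).
It also fails if it takes over 66 s, if anything falls off the work surface, if the arm or the gripper's body presses on something with over 40 N, if the wrist force passes 120 N, or if a joint passes its speed limit or range.

### The arm

A 6-joint arm with a two-finger parallel gripper is mounted at the origin on the work surface. World frame = base frame: x ahead of the robot, y to its left, z up, the work surface at z = 0. Lengths are in m, angles in rad, forces in N, time in s.
With the tool pointing down it reaches from about 0.35 to 0.775 m from the base axis. Payload 5.5 kg.
Tool frame: the origin (TCP) lies midway between the tips of the shut fingers; the grasp point (between the pads) lies 19 mm behind it (env.hold_point_z is the distance from the TCP to the grasp point, in m); z points along the fingers, y is the line along which they close (so a half turn about z gives the same grasp; the last joint's range is limited). The gripper opens to 85 mm and grips with 20 to 120 N. Pads are 22 mm wide; open, the fingers measure 114 mm over their backs; the gripper's body (76 mm by 85 mm) begins 54 mm behind the grasp point. The pads swing forward as they close: fully open they stand 13 mm farther back than shut.
Start: joints at [-1.408, 0.313, 0.046, 1.304, 0, 1.431], TCP at [0.171, -0.549, 0.231] pointing down, gripper open.
Joint ranges: [-2.76, 2.76], [-0.86, 1.69], [-1.03, 1.26], [-2.2, 2.34], [-1.47, 1.5], [-3.14, 3.14]. Speed limits (rad/s): [2.57, 2.57, 3.14, 3.14, 3.14, 3.14].

### API

Orientations are given as a unit quaternion [w, x, y, z].
In Python, from workcell import env, read_camera gives the robot as it stands. The module is installed in compiled form; this text tells all that it offers.
- The arm moves only by the tool carry_out, never from a script. Its argument "moves" is a list of rows, each an object of numbers: "tx", "ty", "tz": the shift along the world's x, y, z in cm; "wx", "wy", "wz": the turn, a rotation vector about the world's x, y, z in rad; "claw": the closure, from -1 (fully open) to 1 (shut). A call has 1 to 8 rows; each row shifts and turns the commanded pose from where the row before left it; what a row does not reach is not made up. A row lasts 1/8 s, in which the tool goes at most 62.5 mm and 10.7 degrees, less where a joint would pass 70% of its speed; a pose out of reach is approached as far as the arm can. A call is refused whole if a number of a shift passes 6.25 or a number of a turn 0.188, either way. A call with a gripper value outside its range is refused whole. The fingers move at their own pace and stop on an object; "newtons" is the grip in N (left out, the last holds). Time passes only in rows, so rows that do not move let the fingers close. It gives the time, the measured TCP pose, the force, the opening and the grip force at its end, in the units of the state.
- env.get_state(): the state, without advancing time (a new reading comes with each control period).
- read_camera(name): name is "scene" or "top" or "wrist"; returns a dict with "image" (420x560x3 uint8, blue, green, red), "z_map" (420x560 float32, m along the optical axis (not along the pixel's ray), 0 where there is no reading), "fx", "fy", "cx", "cy" (pixels), "camera_from_world" (4x4, takes a point from world to camera coordinates); the wrist camera has in their place "hand_eye" (4x4, takes a point from camera to tool coordinates, whose origin is the TCP and whose axes are the flange's). Camera axes: x right, y down, z forward; pixel columns grow to the right and rows downward; lengths in m; the calibration is good to about 2 mm. A picture is of the moment at which its call begins: read the wrist's pose just before it.
- env.hand_in(): hands the job in; it is judged then, once.
The state is a dict: "clock": time; "joint_pos": joint angles; "qvel": joint speeds; "tau": joint torques, N m; "tcp_pos": TCP position; "orientation": TCP orientation; "wrist_force": force on the tool from outside, world axes, zero at the start; "ft_torque": the same for the moment, N m; "finger_gap": finger opening in m; "grip_force": force on a finger pad.
Only numpy, scipy, OpenCV 4.12 (cv2) and the standard library are available. Lean on these libraries where they do the work, as an engineer would, in place of code of your own. Each camera call takes 0.05 s, during which the arm holds its last target. There are 200 camera calls.

## Working session

There is one attempt and no reset: what is moved stays moved. The work goes in short steps, Python scripts to look and compute and a tool call to move; the robot and the scene stay as the last step left them, time stands still between calls to the robot, and variables do not carry over. Pictures are saved under pics/ and viewed, at most 10 in all, crops included, and the job is handed in when it is done.

Besides the shell and the picture viewer there is one more tool, called after ">>>" in YAML: its name, and indented under it one key for each argument. carry_out: Moves the arm, as the interface text tells. Its arguments: {"type":"object","properties":{"moves":{"type":"array","items":{"type":"object","properties":{"tx":{"type":"number"},"ty":{"type":"number"},"tz":{"type":"number"},"wx":{"type":"number"},"wy":{"type":"number"},"wz":{"type":"number"},"claw":{"type":"number"}}}},"newtons":{"type":"number"}},"required":["moves"]}

```bash
mkdir -p pics
cat > h.py <<'E'
import numpy as np, cv2
from workcell import env, read_camera
def world(c,u,v,z=None):
    z=c["z_map"][v,u] if z is None else z
    p=np.array([(u-c["cx"])*z/c["fx"],(v-c["cy"])*z/c["fy"],z,1])
    return (np.linalg.inv(c["camera_from_world"])@p)[:3]
def cloud(c):
    v,u=np.mgrid[:420,:560]; z=c["z_map"]
    p=np.stack([(u-c["cx"])*z/c["fx"],(v-c["cy"])*z/c["fy"],z,np.ones_like(z)],-1)
    return (p@np.linalg.inv(c["camera_from_world"]).T)[...,:3]
E
python3 - <<'E'
from h import *
for n in("scene","top"):
    c=read_camera(n); cv2.imwrite(f"pics/{n}0.png",c["image"]); np.savez(f"{n}0.npz",**c)
    print(n,c["fx"],c["camera_from_world"].round(3).tolist())
s=env.get_state(); print({k:np.round(v,3) for k,v in s.items()},env.hold_point_z)
E
```

```text
scene 385.36357404524716 [[-0.829, 0.56, -0.007, 0.478], [0.377, 0.549, -0.746, -0.134], [-0.414, -0.621, -0.666, 1.332], [0.0, 0.0, 0.0, 1.0]]
top 390.03898221796715 [[0.005, -1.0, 0.003, -0.006], [-0.979, -0.005, -0.202, 0.595], [0.202, -0.002, -0.979, 1.196], [0.0, 0.0, 0.0, 1.0]]
{'clock': np.float64(0.1), 'joint_pos': array([-1.408,  0.314,  0.045,  1.304,  0.   ,  1.431]), 'qvel': array([-0.   , -0.003,  0.004, -0.002,  0.   , -0.001]), 'tau': array([ 3.0000e-03, -4.8173e+01,  2.9924e+01,  1.3000e-02, -0.0000e+00,
       -0.0000e+00]), 'tcp_pos': array([ 0.171, -0.548,  0.23 ]), 'orientation': array([-0.001,  0.989,  0.151,  0.   ]), 'wrist_force': array([-0.542,  0.064,  0.643]), 'ft_torque': array([-0.024, -0.009,  0.027]), 'grip_force': np.float64(0.0), 'finger_gap': np.float64(0.085)} 0.0187
```

View pics/top0.png

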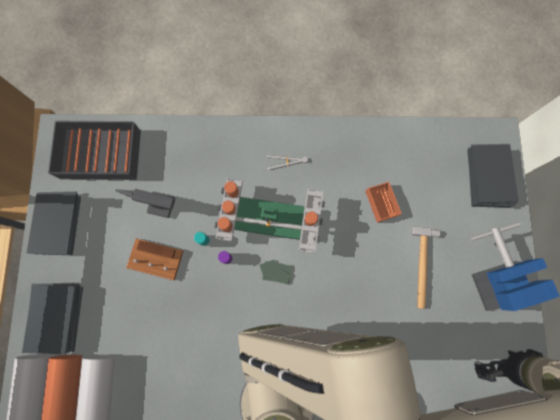

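View pics/scene0.png

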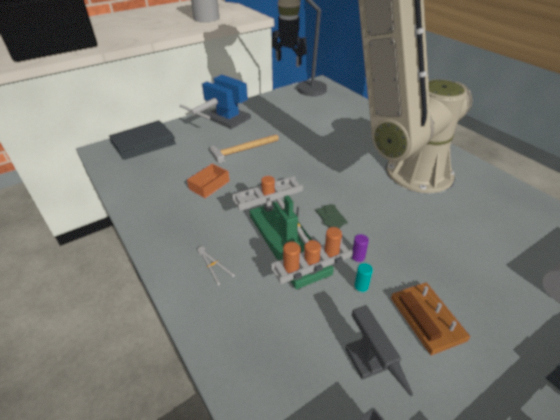

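The top view shows orange-copper tins on the left pan at (231,188), (228,207) and (224,225), and one on the right pan at (311,218). The look-alikes are turquoise (201,239) and purple (225,257), both on the bench and not copper, so neither is meant. In the scene view the left pan holds tall (291,257), short (312,252) and tall (333,240). The right pan holds a short one at (268,185). Next I'll enlarge that area and measure it.

Run:
```python
from h import *
c=dict(np.load("top0.npz")); s=dict(np.load("scene0.npz"))
a=cv2.resize(c["image"][165:275,190:340],None,fx=4,fy=4,interpolation=cv2.INTER_CUBIC)
b=cv2.resize(s["image"][165:300,220:380],None,fx=3,fy=3,interpolation=cv2.INTER_CUBIC)
cv2.imwrite("pics/top0c.png",a)
for n,cc in(("top",c),("scene",s)):
    P=cloud(cc); im=cc["image"].astype(int); B,G,R=im[...,0],im[...,1],im[...,2]
    m=((R>130)&(R-B>70)&(R-G>50)).astype(np.uint8)
    k,l,st,ce=cv2.connectedComponentsWithStats(m)
    for i in range(1,k):
        q=P[l==i]; q=q[np.isfinite(q).all(1)]
        if 30<st[i,4]<1500 and .3<q[:,0].mean()<.8 and abs(q[:,1].mean())<.3:
            t=q[q[:,2]>q[:,2].max()-.008]
            print(n,ce[i].round(),st[i,4],"top z",np.percentile(q[:,2],[50,90,98]).round(4),"ctr",((t.max(0)+t.min(0))/2).round(4), t.mean(0).round(4))
```

```text
top [230. 187.] 108 top z [0.145  0.1483 0.1509] ctr [0.6444 0.1482 0.1475] [0.6456 0.1487 0.1462]
top [228. 206.] 110 top z [0.1257 0.1279 0.1297] ctr [0.5893 0.1566 0.1265] [0.5894 0.156  0.1261]
top [311. 218.] 128 top z [0.1474 0.1499 0.1522] ctr [ 0.5515 -0.0963  0.1494] [ 0.5517 -0.0958  0.1482]
top [223. 223.] 117 top z [0.1451 0.1482 0.1498] ctr [0.5349 0.164  0.1464] [0.5344 0.1647 0.1458]
scene [268. 185.] 185 top z [0.1415 0.149  0.1495] ctr [0.9985 0.6325 0.7901] [0.9985 0.6325 0.7901]
scene [334. 241.] 325 top z [0.136  0.1469 0.1478] ctr [0.5377 0.1652 0.1468] [0.5376 0.1665 0.146 ]
scene [313. 252.] 273 top z [0.1226 0.1269 0.1279] ctr [0.5923 0.1584 0.1252] [0.5931 0.1589 0.1258]
scene [292. 257.] 371 top z [0.1343 0.1467 0.1482] ctr [0.6484 0.1501 0.1455] [0.6483 0.1512 0.1457]
```

View pics/top0c.png

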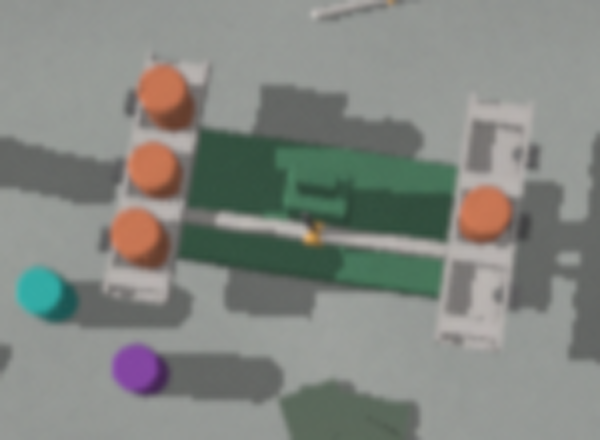

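The top crop shows three copper tins in the left pan: near (138,238), middle (155,170) and far (163,90). The right pan's middle tin is at (485,213). The purple and turquoise ones stand off the pans.

The two short tins' tops differ by about 22.5 mm, so the left pan is at −11.2 mm. That is a 640 g difference, which means the left short is 160 g and the right short is 80 g. So the 320 g tall tin has to move. I'll go over the near tall tin.

>>> carry_out:
  moves:
    - {"tx": 2.43, "ty": 4.76, "tz": 0.2, "wz": 0.179}
    - {"tx": 2.43, "ty": 4.76, "tz": 0.2, "wz": 0.179}
    - {"tx": 2.43, "ty": 4.76, "tz": 0.2, "wz": 0.179}
    - {"tx": 2.43, "ty": 4.76, "tz": 0.2, "wz": 0.179}
    - {"tx": 2.43, "ty": 4.76, "tz": 0.2, "wz": 0.179}
    - {"tx": 2.43, "ty": 4.76, "tz": 0.2, "wz": 0.179}
    - {"tx": 2.43, "ty": 4.76, "tz": 0.2, "wz": 0.179}
    - {"tx": 2.43, "ty": 4.76, "tz": 0.2, "wz": 0.179}

```text
invalid input at $.moves[0]: expected keys tx, ty, tz, wx, wy, wz, claw
```

>>> carry_out:
  moves:
    - {"tx": 2.43, "ty": 4.76, "tz": 0.2, "wz": 0.179}
    - {"tx": 2.43, "ty": 4.76, "tz": 0.2, "wz": 0.179}
    - {"tx": 2.43, "ty": 4.76, "tz": 0.2, "wz": 0.179}
    - {"tx": 2.43, "ty": 4.76, "tz": 0.2, "wz": 0.179}
    - {"tx": 2.43, "ty": 4.76, "tz": 0.2, "wz": 0.179}
    - {"tx": 2.43, "ty": 4.76, "wz": 0.179}
    - {"tx": 2.43, "ty": 4.7, "wz": 0.179}
    - {}

```text
invalid input at $.moves[0]: expected keys tx, ty, tz, wx, wy, wz, claw
```

```bash
cat >> h.py <<'E'
from scipy.spatial.transform import Rotation as Ro
def wrist():
    s=env.get_state(); c=read_camera("wrist"); q=s["orientation"]
    T=np.eye(4); T[:3,:3]=Ro.from_quat([q[1],q[2],q[3],q[0]]).as_matrix(); T[:3,3]=s["tcp_pos"]
    c["camera_from_world"]=np.linalg.inv(T@c["hand_eye"]); return s,c
def st():
    s=env.get_state(); print({k:np.round(s[k],4).tolist() for k in("clock","tcp_pos","orientation","wrist_force","finger_gap","grip_force","joint_pos")}); return s
E
python3 - <<'E'
from h import *
st(); s,c=wrist(); cv2.imwrite("pics/w1.png",c["image"]); np.savez("w1.npz",**c)
P=cloud(c); im=c["image"].astype(int); B,G,R=im[...,0],im[...,1],im[...,2]
m=((R>120)&(R-B>60)&(R-G>45)).astype(np.uint8)
k,l,stt,ce=cv2.connectedComponentsWithStats(m)
for i in range(1,k):
    if stt[i,4]>300:
        q=P[l==i]; zt=np.percentile(q[:,2],98); t=q[q[:,2]>zt-.004]
        h=t[:,:2]; (cx,cy),r=cv2.minEnclosingCircle(h.astype(np.float32)); print(ce[i].round(),stt[i],"z",np.median(t[:,2]).round(4),"ctr",round(cx,4),round(cy,4),round(r,4))
E
```

```text
{'clock': 0.1, 'tcp_pos': [0.1714, -0.5484, 0.2305], 'orientation': [-0.0008, 0.9886, 0.1508, 0.0], 'wrist_force': [-0.542, 0.0641, 0.6427], 'finger_gap': 0.0852, 'grip_force': 0.0, 'joint_pos': [-1.4076, 0.3139, 0.0451, 1.3036, 0.0, 1.4313]}
```

View pics/w1.png

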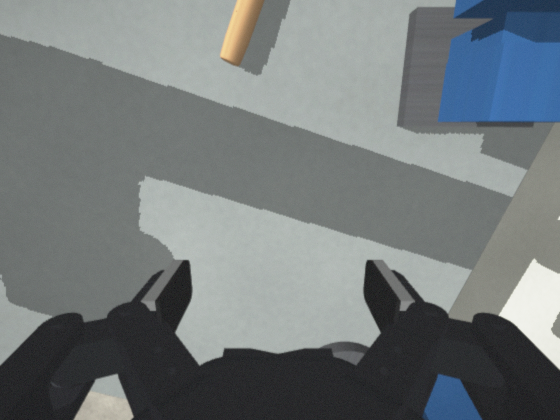

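That picture shows only the bench and the hammer handle (240,30), with the open fingers at (170,300) and (385,300). The moves were refused because every key is required, so I'll repeat them.

>>> carry_out:
  moves:
    - {"tx": 2.43, "ty": 4.76, "tz": 0.2, "wx": 0, "wy": 0, "wz": 0.179, "claw": -1}
    - {"tx": 2.43, "ty": 4.76, "tz": 0.2, "wx": 0, "wy": 0, "wz": 0.179, "claw": -1}
    - {"tx": 2.43, "ty": 4.76, "tz": 0.2, "wx": 0, "wy": 0, "wz": 0.179, "claw": -1}
    - {"tx": 2.43, "ty": 4.76, "tz": 0.2, "wx": 0, "wy": 0, "wz": 0.179, "claw": -1}
    - {"tx": 2.43, "ty": 4.76, "tz": 0.2, "wx": 0, "wy": 0, "wz": 0.179, "claw": -1}
    - {"tx": 2.43, "ty": 4.76, "tz": 0.2, "wx": 0, "wy": 0, "wz": 0.179, "claw": -1}
    - {"tx": 2.43, "ty": 4.76, "tz": 0.2, "wx": 0, "wy": 0, "wz": 0.179, "claw": -1}
    - {"tx": 2.43, "ty": 4.76, "tz": 0.2, "wx": 0, "wy": 0, "wz": 0.179, "claw": -1}

```text
clock: 1.15
tcp_pos: [0.3663, -0.1665, 0.2474]
orientation: [0.0, 0.645, 0.764, 0.0]
wrist_force: [1.0, -0.0, 0.3]
finger_gap: 0.0853
grip_force: 0.0
```

>>> carry_out:
  moves:
    - {"tx": 2.43, "ty": 4.76, "tz": 0.2, "wx": 0, "wy": 0, "wz": 0.179, "claw": -1}
    - {"tx": 2.43, "ty": 4.76, "tz": 0.2, "wx": 0, "wy": 0, "wz": 0.179, "claw": -1}
    - {"tx": 2.43, "ty": 4.76, "tz": 0.2, "wx": 0, "wy": 0, "wz": 0.179, "claw": -1}
    - {"tx": 2.43, "ty": 4.76, "tz": 0.2, "wx": 0, "wy": 0, "wz": 0.179, "claw": -1}
    - {"tx": 2.43, "ty": 4.76, "tz": 0.2, "wx": 0, "wy": 0, "wz": 0.179, "claw": -1}
    - {"tx": 2.43, "ty": 4.76, "tz": 0, "wx": 0, "wy": 0, "wz": 0.179, "claw": -1}
    - {"tx": 2.43, "ty": 4.7, "tz": 0, "wx": 0, "wy": 0, "wz": 0.179, "claw": -1}
    - {"tx": 0, "ty": 0, "tz": 0, "wx": 0, "wy": 0, "wz": 0, "claw": -1}

```text
clock: 2.15
tcp_pos: [0.5367, 0.1674, 0.256]
orientation: [-0.001, 0.074, 0.997, 0.0]
wrist_force: [-0.2, 0.4, -0.3]
finger_gap: 0.0853
grip_force: 0.0
```

```bash
cat > w.py <<'E'
from h import *
import sys
st(); s,c=wrist(); cv2.imwrite(f"pics/{sys.argv[1]}.png",c["image"]); np.savez(f"{sys.argv[1]}.npz",**c)
P=cloud(c); im=c["image"].astype(int); B,G,R=im[...,0],im[...,1],im[...,2]
m=((R>100)&(R-B>50)&(R-G>35)).astype(np.uint8)
k,l,stt,ce=cv2.connectedComponentsWithStats(m)
for i in range(1,k):
    if stt[i,4]>300:
        q=P[l==i]; zt=np.percentile(q[:,2],98); t=q[q[:,2]>zt-.004]
        h=t[:,:2]; (cx,cy),r=cv2.minEnclosingCircle(h.astype(np.float32)); print(ce[i].round(),stt[i],"z",np.median(t[:,2]).round(4),"ctr",round(cx,4),round(cy,4),round(r,4))
E
python3 w.py w2
```

```text
{'clock': 2.15, 'tcp_pos': [0.5367, 0.1674, 0.256], 'orientation': [-0.0006, 0.0743, 0.9972, 0.0002], 'wrist_force': [-0.2338, 0.4072, -0.2714], 'finger_gap': 0.0853, 'grip_force': 0.0, 'joint_pos': [0.1593, 0.2835, 0.0656, 1.3539, 0.0006, 0.3081]}
[462.  67.] [  388    15   154   105 11403] z 0.0397 ctr 0.4558 0.317 0.1397
[274. 251.] [ 253  175   42  155 4937] z 0.1452 ctr 0.5653 0.162 0.1009
[ 25. 256.] [   0  232   55   51 2020] z 0.1472 ctr 0.5179 0.0348 0.1522
```

View pics/w2.png

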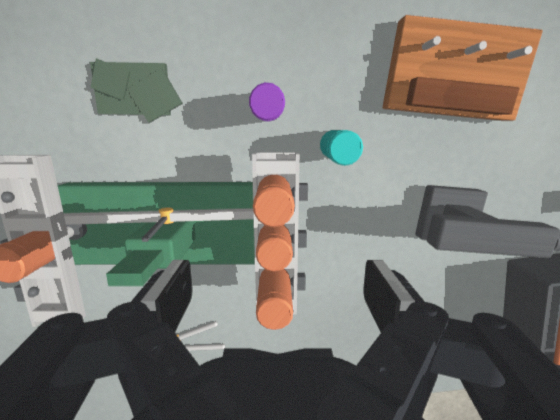

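The wrist view shows the left pan upright in the image, with tin tops near (273,200), middle (275,245) and far (275,305). The right pan is at the left edge, with its tin at (25,258). Next I'll fit the tops precisely.

```bash
cat > tops.py <<'E'
from h import *
import sys
c=dict(np.load(sys.argv[1]+".npz")); P=cloud(c); im=c["image"].astype(int); B,G,R=im[...,0],im[...,1],im[...,2]
m=(R>100)&(R-B>50)&(R-G>35)&(P[...,1]<.24)&(P[...,0]>.45)
# top surface: locally flat horizontal
gz=np.hypot(*np.gradient(cv2.medianBlur(P[...,2].astype(np.float32),3)))
t=(m&(gz<.0012)).astype(np.uint8)
k,l,s,ce=cv2.connectedComponentsWithStats(t,connectivity=4)
for i in range(1,k):
    if s[i,4]>100:
        q=P[l==i]; z=np.median(q[:,2]); q=q[abs(q[:,2]-z)<.003]
        (x,y),r=cv2.minEnclosingCircle(q[:,:2].astype(np.float32)); print(ce[i].round(),s[i,4],"z %.4f"%z,"circ",round(x,4),round(y,4),round(r,4),"mean",q.mean(0).round(4))
# pan walls: steel grey points on the left pan rim
for nm,lo,hi in(("L",.11,.2),("R",-.16,-.04)):
    for za,zb in((.06,.08),(.08,.092),(.092,.103),(.103,.115)):
        q=P[(~m)&(P[...,2]>za)&(P[...,2]<zb)&(P[...,1]>lo)&(P[...,1]<hi)&(P[...,0]>.45)&(P[...,0]<.72)]
        if len(q)>60: print(nm,za,len(q),"z med %.4f"%np.median(q[:,2]),q.min(0).round(3),q.max(0).round(3), cv2.minAreaRect(q[:,:2].astype(np.float32)))
E
python3 tops.py w2
```

```text
[273. 207.] 1186 z 0.1453 circ 0.5363 0.1634 0.0182 mean [0.5356 0.1635 0.1453]
[274. 254.] 875 z 0.1254 circ 0.5911 0.155 0.018 mean [0.5905 0.1552 0.1253]
[ 13. 264.] 874 z 0.1470 circ 0.554 -0.0952 0.0177 mean [ 0.5552 -0.0907  0.1471]
[274. 313.] 848 z 0.1453 circ 0.6465 0.1471 0.0181 mean [0.6455 0.1472 0.1453]
L 0.06 1269 z med 0.0707 [0.45 0.11 0.06] [0.672 0.2   0.08 ] ((0.5583773851394653, 0.1531771868467331), (0.0854460746049881, 0.22238542139530182), 81.92204284667969)
L 0.08 2199 z med 0.0861 [0.492 0.12  0.08 ] [0.692 0.2   0.09 ] ((0.5928918123245239, 0.16185717284679413), (0.0600581131875515, 0.19583965837955475), 81.61602020263672)
R 0.06 258 z med 0.0783 [ 0.527 -0.096  0.06 ] [ 0.559 -0.04   0.08 ] ((0.5381300449371338, -0.07033737748861313), (0.027051864191889763, 0.060002852231264114), 16.173778533935547)
R 0.08 1147 z med 0.0912 [ 0.454 -0.132  0.08 ] [ 0.655 -0.044  0.092] ((0.5559910535812378, -0.08481106162071228), (0.07748303562402725, 0.1968957632780075), 82.958251953125)
R 0.092 3370 z med 0.0947 [ 0.455 -0.141  0.092] [ 0.655 -0.061  0.103] ((0.5533843636512756, -0.10459492355585098), (0.06196698546409607, 0.19585803151130676), 81.49283599853516)
R 0.103 3866 z med 0.1079 [ 0.461 -0.145  0.103] [ 0.648 -0.061  0.115] ((0.5535619854927063, -0.10486950725317001), (0.06260494887828827, 0.19602568447589874), 81.25775909423828)
```

>>> carry_out:
  moves:
    - {"tx": 0, "ty": -0.4, "tz": -5, "wx": 0, "wy": 0, "wz": 0, "claw": -1}
    - {"tx": 0, "ty": 0, "tz": -5, "wx": 0, "wy": 0, "wz": 0, "claw": -1}
    - {"tx": 0, "ty": 0, "tz": -3.5, "wx": 0, "wy": 0, "wz": 0, "claw": -1}
    - {"tx": 0, "ty": 0, "tz": -1.6, "wx": 0, "wy": 0, "wz": 0, "claw": -1}
    - {"tx": 0, "ty": 0, "tz": 0, "wx": 0, "wy": 0, "wz": 0, "claw": -1}
    - {"tx": 0, "ty": 0, "tz": 0, "wx": 0, "wy": 0, "wz": 0, "claw": -0.3}
    - {"tx": 0, "ty": 0, "tz": 0, "wx": 0, "wy": 0, "wz": 0, "claw": 0}
  newtons: 20

```text
clock: 3.08
tcp_pos: [0.5371, 0.1606, 0.108]
orientation: [0.001, 0.077, 0.997, 0.0]
wrist_force: [0.3, 0.4, -0.7]
finger_gap: 0.0517
grip_force: 0.0
```

>>> carry_out:
  moves:
    - {"tx": 0, "ty": 0, "tz": 0, "wx": 0, "wy": 0, "wz": 0, "claw": 0.3}
    - {"tx": 0, "ty": 0, "tz": 0, "wx": 0, "wy": 0, "wz": 0, "claw": 0.5}
    - {"tx": 0, "ty": 0, "tz": 0, "wx": 0, "wy": 0, "wz": 0, "claw": 0.5}
  newtons: 20

```text
clock: 3.45
tcp_pos: [0.5371, 0.162, 0.1075]
orientation: [0.001, 0.076, 0.997, 0.002]
wrist_force: [2.0, 4.5, 1.1]
finger_gap: 0.0373
grip_force: 21.3
```

>>> carry_out:
  moves:
    - {"tx": 0, "ty": 0, "tz": 0, "wx": 0, "wy": 0, "wz": 0, "claw": 0.6}
    - {"tx": 0, "ty": 0, "tz": 0.5, "wx": 0, "wy": 0, "wz": 0, "claw": 0.6}
    - {"tx": 0, "ty": 0, "tz": 0.6, "wx": 0, "wy": 0, "wz": 0, "claw": 0.6}
    - {"tx": 0, "ty": 0, "tz": 0.6, "wx": 0, "wy": 0, "wz": 0, "claw": 0.6}
    - {"tx": 0, "ty": 0, "tz": 0.6, "wx": 0, "wy": 0, "wz": 0, "claw": 0.6}
  newtons: 50

```text
clock: 4.08
tcp_pos: [0.5367, 0.1621, 0.1287]
orientation: [0.0, 0.076, 0.997, 0.002]
wrist_force: [6.0, 6.0, -13.3]
finger_gap: 0.0368
grip_force: 51.2
```

>>> carry_out:
  moves:
    - {"tx": 0, "ty": 0, "tz": 0.6, "wx": 0, "wy": 0, "wz": 0, "claw": 0.6}
    - {"tx": 0, "ty": 0, "tz": 0.6, "wx": 0, "wy": 0, "wz": 0, "claw": 0.6}
    - {"tx": 0, "ty": 0, "tz": 0.6, "wx": 0, "wy": 0, "wz": 0, "claw": 0.6}

```text
clock: 4.45
tcp_pos: [0.5355, 0.1605, 0.147]
orientation: [-0.001, 0.077, 0.997, -0.0]
wrist_force: [0.0, 0.1, -3.1]
finger_gap: 0.0368
grip_force: 52.1
```

>>> carry_out:
  moves:
    - {"tx": 0, "ty": 0, "tz": 0.6, "wx": 0, "wy": 0, "wz": 0, "claw": 0.6}
    - {"tx": 0, "ty": 0, "tz": 0.6, "wx": 0, "wy": 0, "wz": 0, "claw": 0.6}
    - {"tx": 0, "ty": 0, "tz": 0.6, "wx": 0, "wy": 0, "wz": 0, "claw": 0.6}

```text
clock: 4.82
tcp_pos: [0.536, 0.1604, 0.1659]
orientation: [0.0, 0.077, 0.997, -0.0]
wrist_force: [-0.2, -0.3, -1.6]
finger_gap: 0.0369
grip_force: 52.0
```

Out. I'll lift clear and weigh it, both by hand and by the balance.

>>> carry_out:
  moves:
    - {"tx": 0, "ty": 0, "tz": 4, "wx": 0, "wy": 0, "wz": 0, "claw": 0.6}
    - {"tx": 0, "ty": 0, "tz": 4, "wx": 0, "wy": 0, "wz": 0, "claw": 0.6}
    - {"tx": 0, "ty": 0, "tz": 0, "wx": 0, "wy": 0, "wz": 0, "claw": 0.6}
    - {"tx": 0, "ty": 0, "tz": 0, "wx": 0, "wy": 0, "wz": 0, "claw": 0.6}
    - {"tx": 0, "ty": 0, "tz": 0, "wx": 0, "wy": 0, "wz": 0, "claw": 0.6}
    - {"tx": 0, "ty": 0, "tz": 0, "wx": 0, "wy": 0, "wz": 0, "claw": 0.6}
    - {"tx": 0, "ty": 0, "tz": 0, "wx": 0, "wy": 0, "wz": 0, "claw": 0.6}
    - {"tx": 0, "ty": 0, "tz": 0, "wx": 0, "wy": 0, "wz": 0, "claw": 0.6}

```text
clock: 5.82
tcp_pos: [0.5359, 0.1605, 0.2451]
orientation: [-0.0, 0.077, 0.997, 0.0]
wrist_force: [-0.6, -0.7, -2.1]
finger_gap: 0.0368
grip_force: 52.1
```

```bash
python3 - <<'E'
from h import *
st(); f=[]
for i in range(8):
    s,c=wrist(); f.append(s["wrist_force"]); 
print(np.mean(f,0),np.std(f,0)); np.savez("w3.npz",**c); cv2.imwrite("pics/w3.png",c["image"])
np.savez("s3.npz",**read_camera("scene"))
P=cloud(dict(np.load("s3.npz"))); P0=cloud(dict(np.load("scene0.npz")))
# height of tops seen by scene cam: before and after
for nm,(u0,u1,v0,v1) in {"far tall":(284,300,244,252),"mid":(306,319,243,249),"right":(262,274,178,182)}.items():
    print(nm,[np.median(p[v0:v1,u0:u1,2]).round(4) for p in(P0,P)],[np.percentile(p[v0:v1,u0:u1,2],85).round(4) for p in(P0,P)])
E
python3 tops.py w3
```

```text
{'clock': 5.825, 'tcp_pos': [0.5359, 0.1605, 0.2451], 'orientation': [-0.0002, 0.0768, 0.997, 0.0], 'wrist_force': [-0.5546, -0.6717, -2.1248], 'finger_gap': 0.0368, 'grip_force': 52.0552, 'joint_pos': [0.1475, 0.2796, 0.0336, 1.3252, 0.0001, 0.3013]}
[ 0.28176247  0.21747371 -2.17296663] [0.6063997  0.45149465 0.41844204]
far tall [np.float64(0.1459), np.float64(0.1501)] [np.float64(0.1472), np.float64(0.1514)]
mid [np.float64(0.1263), np.float64(0.1301)] [np.float64(0.1274), np.float64(0.1314)]
right [np.float64(0.1481), np.float64(0.1441)] [np.float64(0.1491), np.float64(0.1453)]
[ 40. 252.] 133 z 0.1207 circ 0.5492 -0.0821 0.0079 mean [ 0.5481 -0.0815  0.1206]
[277. 294.] 5767 z 0.2813 circ 0.5347 0.1604 0.0189 mean [0.533  0.1606 0.2813]
[ 15. 267.] 1006 z 0.1429 circ 0.5541 -0.096 0.018 mean [ 0.555  -0.0914  0.143 ]
L 0.06 2149 z med 0.0744 [0.45  0.11  0.061] [0.589 0.199 0.08 ] ((0.5134819149971008, 0.16851206123828888), (0.08822415769100189, 0.13178987801074982), 73.72364807128906)
L 0.08 1483 z med 0.0902 [0.492 0.137 0.08 ] [0.603 0.2   0.092] ((0.5475022792816162, 0.1684943586587906), (0.05963769927620888, 0.10440043359994888), 81.92481231689453)
R 0.06 407 z med 0.0768 [ 0.528 -0.093  0.06 ] [ 0.553 -0.04   0.08 ] ((0.5370311141014099, -0.06753905117511749), (0.023182792589068413, 0.05524824559688568), 9.319186210632324)
R 0.08 3039 z med 0.0884 [ 0.454 -0.133  0.083] [ 0.655 -0.061  0.092] ((0.5546780228614807, -0.09902224689722061), (0.05032725632190704, 0.19646911323070526), 81.66079711914062)
R 0.092 2733 z med 0.0983 [ 0.455 -0.146  0.092] [ 0.655 -0.06   0.103] ((0.5540246367454529, -0.10489315539598465), (0.0627315491437912, 0.1972021907567978), 81.47712707519531)
R 0.103 3054 z med 0.1042 [ 0.461 -0.143  0.103] [ 0.654 -0.061  0.112] ((0.5538864731788635, -0.1042632982134819), (0.06128077581524849, 0.19518740475177765), 81.4491958618164)
```

The far tall tin rose about 4.1 mm and the right pan fell 4.0 mm. The felt weight is about 2.2 N. All of these give 240 g (320 g would give 5.6 mm and 3.1 N), so this is the lighter tall tin. I'll put it back in left nest 1 and then take the far one.

>>> carry_out:
  moves:
    - {"tx": 0.1, "ty": 0.25, "tz": -4, "wx": 0, "wy": 0, "wz": 0, "claw": 0.6}
    - {"tx": 0, "ty": 0, "tz": -4, "wx": 0, "wy": 0, "wz": 0, "claw": 0.6}
    - {"tx": 0, "ty": 0, "tz": -2, "wx": 0, "wy": 0, "wz": 0, "claw": 0.6}
    - {"tx": 0, "ty": 0, "tz": -0.7, "wx": 0, "wy": 0, "wz": 0, "claw": 0.6}
    - {"tx": 0, "ty": 0, "tz": 0, "wx": 0, "wy": 0, "wz": 0, "claw": 0.6}

```text
clock: 6.9
tcp_pos: [0.5371, 0.163, 0.1385]
orientation: [-0.0, 0.077, 0.997, 0.0]
wrist_force: [0.2, -0.2, -1.1]
finger_gap: 0.0368
grip_force: 52.0
```

>>> carry_out:
  moves:
    - {"tx": 0, "ty": 0, "tz": -0.4, "wx": 0, "wy": 0, "wz": 0, "claw": 0.6}
    - {"tx": 0, "ty": 0, "tz": -0.4, "wx": 0, "wy": 0, "wz": 0, "claw": 0.6}
    - {"tx": 0, "ty": 0, "tz": -0.4, "wx": 0, "wy": 0, "wz": 0, "claw": 0.6}

```text
clock: 7.28
tcp_pos: [0.5372, 0.163, 0.1265]
orientation: [0.0, 0.077, 0.997, 0.0]
wrist_force: [-0.1, -0.3, -2.2]
finger_gap: 0.0367
grip_force: 52.1
```

>>> carry_out:
  moves:
    - {"tx": 0, "ty": 0, "tz": -0.4, "wx": 0, "wy": 0, "wz": 0, "claw": 0.6}
    - {"tx": 0, "ty": 0, "tz": -0.4, "wx": 0, "wy": 0, "wz": 0, "claw": 0.6}

```text
clock: 7.52
tcp_pos: [0.5372, 0.1629, 0.1185]
orientation: [0.0, 0.077, 0.997, -0.0]
wrist_force: [-0.6, -1.7, 1.5]
finger_gap: 0.0366
grip_force: 52.3
```

>>> carry_out:
  moves:
    - {"tx": 0, "ty": 0, "tz": -0.4, "wx": 0, "wy": 0, "wz": 0, "claw": 0.6}
    - {"tx": 0, "ty": 0, "tz": -0.4, "wx": 0, "wy": 0, "wz": 0, "claw": 0.6}

```text
clock: 7.78
tcp_pos: [0.5374, 0.1628, 0.1108]
orientation: [0.001, 0.077, 0.997, -0.0]
wrist_force: [-0.9, -3.0, 6.1]
finger_gap: 0.0368
grip_force: 52.7
```

>>> carry_out:
  moves:
    - {"tx": 0, "ty": 0, "tz": -0.4, "wx": 0, "wy": 0, "wz": 0, "claw": 0.6}
    - {"tx": 0, "ty": 0, "tz": -0.3, "wx": 0, "wy": 0, "wz": 0, "claw": 0.6}

```text
clock: 8.02
tcp_pos: [0.5375, 0.1625, 0.104]
orientation: [0.001, 0.077, 0.997, -0.0]
wrist_force: [-0.9, -3.4, 4.6]
finger_gap: 0.0369
grip_force: 52.7
```

>>> carry_out:
  moves:
    - {"tx": 0, "ty": 0, "tz": -0.3, "wx": 0, "wy": 0, "wz": 0, "claw": 0.6}
    - {"tx": 0, "ty": 0, "tz": -0.2, "wx": 0, "wy": 0, "wz": 0, "claw": 0.6}

```text
clock: 8.28
tcp_pos: [0.5375, 0.1626, 0.0988]
orientation: [0.001, 0.077, 0.997, -0.0]
wrist_force: [-1.3, -3.8, 6.8]
finger_gap: 0.0368
grip_force: 52.4
```

>>> carry_out:
  moves:
    - {"tx": 0, "ty": 0, "tz": -0.3, "wx": 0, "wy": 0, "wz": 0, "claw": 0.6}
    - {"tx": 0, "ty": 0, "tz": -0.1, "wx": 0, "wy": 0, "wz": 0, "claw": 0.6}

```text
clock: 8.52
tcp_pos: [0.5375, 0.1626, 0.095]
orientation: [0.001, 0.077, 0.997, -0.0]
wrist_force: [-1.3, -3.6, 8.3]
finger_gap: 0.037
grip_force: 52.6
```

```bash
python3 - <<'E'
from h import *
st(); s,c=wrist(); np.savez("w4.npz",**c)
E
python3 tops.py w4
```

```text
{'clock': 8.525, 'tcp_pos': [0.5375, 0.1626, 0.095], 'orientation': [0.0008, 0.0769, 0.997, -0.0004], 'wrist_force': [-1.3242, -3.5577, 8.2792], 'finger_gap': 0.037, 'grip_force': 52.593, 'joint_pos': [0.1514, 0.3635, -0.2278, 0.9781, -0.0011, 0.3054]}
[277. 294.] 5763 z 0.1310 circ 0.5361 0.1623 0.0193 mean [0.5345 0.1627 0.131 ]
[280. 343.] 716 z 0.1096 circ 0.5791 0.1572 0.0134 mean [0.5761 0.1574 0.11  ]
L 0.06 5203 z med 0.0721 [0.45 0.13 0.06] [0.617 0.2   0.079] ((0.5321028828620911, 0.17081281542778015), (0.06025025248527527, 0.16674008965492249), 81.70195007324219)
L 0.092 112 z med 0.1012 [0.523 0.134 0.093] [0.586 0.193 0.103] ((0.5436363816261292, 0.14950910210609436), (0.046638764441013336, 0.07522864639759064), 41.959835052490234)
L 0.103 635 z med 0.1094 [0.523 0.132 0.103] [0.579 0.195 0.115] ((0.5392056703567505, 0.1534259021282196), (0.04786113649606705, 0.06890828162431717), 38.967247009277344)
```

>>> carry_out:
  moves:
    - {"tx": 0, "ty": 0, "tz": -0.3, "wx": 0, "wy": 0, "wz": 0, "claw": 0.6}
    - {"tx": 0, "ty": 0, "tz": 0, "wx": 0, "wy": 0, "wz": 0, "claw": 0.6}

```text
clock: 8.82
tcp_pos: [0.5375, 0.1626, 0.0923]
orientation: [0.001, 0.077, 0.997, -0.0]
wrist_force: [-1.7, -3.4, 9.7]
finger_gap: 0.0374
grip_force: 52.8
```

```bash
python3 - <<'E'
from h import *
st(); s,c=wrist(); np.savez("w4.npz",**c)
E
python3 tops.py w4
```

```text
{'clock': 8.825, 'tcp_pos': [0.5375, 0.1626, 0.0923], 'orientation': [0.0009, 0.0769, 0.997, -0.0004], 'wrist_force': [-1.6737, -3.4161, 9.6961], 'finger_gap': 0.0374, 'grip_force': 52.7802, 'joint_pos': [0.1514, 0.3657, -0.2319, 0.9717, -0.0011, 0.3054]}
[277. 294.] 5744 z 0.1283 circ 0.5359 0.1622 0.019 mean [0.5345 0.1627 0.1283]
[279. 343.] 698 z 0.1070 circ 0.5793 0.1567 0.014 mean [0.5761 0.1573 0.1073]
L 0.06 5113 z med 0.0695 [0.45 0.13 0.06] [0.616 0.2   0.078] ((0.5319182276725769, 0.1707867532968521), (0.060191478580236435, 0.16593170166015625), 81.65946197509766)
L 0.092 235 z med 0.1004 [0.523 0.133 0.094] [0.585 0.194 0.103] ((0.5423786044120789, 0.15036368370056152), (0.04728962481021881, 0.07473910599946976), 40.49300003051758)
L 0.103 673 z med 0.1093 [0.523 0.131 0.103] [0.579 0.195 0.115] ((0.5390526652336121, 0.15350669622421265), (0.04777161404490471, 0.0687355026602745), 38.61631774902344)
```

The tin and pan now move together, so it is home. I'll rise back to equilibrium and release.

>>> carry_out:
  moves:
    - {"tx": 0, "ty": 0, "tz": -0.1, "wx": 0, "wy": 0, "wz": 0, "claw": 0.6}
    - {"tx": 0, "ty": 0, "tz": 0.5, "wx": 0, "wy": 0, "wz": 0, "claw": 0.6}
    - {"tx": 0, "ty": 0, "tz": 0.6, "wx": 0, "wy": 0, "wz": 0, "claw": 0.6}
    - {"tx": 0, "ty": 0, "tz": 0.5, "wx": 0, "wy": 0, "wz": 0, "claw": 0.6}
    - {"tx": 0, "ty": 0, "tz": 0, "wx": 0, "wy": 0, "wz": 0, "claw": 0.6}

```text
clock: 9.5
tcp_pos: [0.5373, 0.1627, 0.1065]
orientation: [0.0, 0.077, 0.997, -0.0]
wrist_force: [1.4, -4.7, 2.1]
finger_gap: 0.0368
grip_force: 52.0
```

>>> carry_out:
  moves:
    - {"tx": 0, "ty": 0, "tz": 0, "wx": 0, "wy": 0, "wz": 0, "claw": 0.2}
    - {"tx": 0, "ty": 0, "tz": 0, "wx": 0, "wy": 0, "wz": 0, "claw": -0.3}
    - {"tx": 0, "ty": 0, "tz": 0, "wx": 0, "wy": 0, "wz": 0, "claw": -1}
    - {"tx": 0, "ty": 0, "tz": 0, "wx": 0, "wy": 0, "wz": 0, "claw": -1}
    - {"tx": 0, "ty": 0, "tz": 4, "wx": 0, "wy": 0, "wz": 0, "claw": -1}
    - {"tx": 0, "ty": 0, "tz": 4, "wx": 0, "wy": 0, "wz": 0, "claw": -1}
    - {"tx": 0, "ty": 0, "tz": 5, "wx": 0, "wy": 0, "wz": 0, "claw": -1}
    - {"tx": 0, "ty": 0, "tz": 0, "wx": 0, "wy": 0, "wz": 0, "claw": -1}
  newtons: 20

```text
clock: 10.5
tcp_pos: [0.5393, 0.1637, 0.2408]
orientation: [0.004, 0.077, 0.997, 0.001]
wrist_force: [0.9, -0.1, -0.6]
finger_gap: 0.0854
grip_force: 0.0
```

```bash
python3 - <<'E'
from h import *
st(); s,c=wrist(); np.savez("w5.npz",**c); cv2.imwrite("pics/w5.png",c["image"])
E
python3 tops.py w5
```

```text
{'clock': 10.5, 'tcp_pos': [0.5393, 0.1637, 0.2408], 'orientation': [0.004, 0.0767, 0.997, 0.0012], 'wrist_force': [0.8614, -0.1339, -0.6249], 'finger_gap': 0.0854, 'grip_force': 0.0, 'joint_pos': [0.1519, 0.2814, 0.0256, 1.3068, 0.0006, 0.3055]}
[275. 207.] 1345 z 0.1454 circ 0.5361 0.1624 0.0181 mean [0.5355 0.1625 0.1454]
[277. 257.] 979 z 0.1253 circ 0.5911 0.1556 0.018 mean [0.5905 0.1554 0.1253]
[ 15. 263.] 874 z 0.1410 circ 0.5528 -0.0857 0.0141 mean [ 0.5517 -0.0815  0.1411]
[278. 318.] 948 z 0.1453 circ 0.6462 0.147 0.0182 mean [0.6452 0.1473 0.1452]
L 0.06 1384 z med 0.0708 [0.45 0.11 0.06] [0.672 0.2   0.08 ] ((0.5583162903785706, 0.1532517671585083), (0.08569309860467911, 0.22215422987937927), 82.92166900634766)
L 0.08 2415 z med 0.0861 [0.492 0.119 0.08 ] [0.693 0.2   0.091] ((0.5932968854904175, 0.1617511808872223), (0.059958316385746, 0.19656595587730408), 81.58940887451172)
R 0.06 290 z med 0.0780 [ 0.528 -0.097  0.06 ] [ 0.56 -0.04  0.08] ((0.5381619334220886, -0.07140905410051346), (0.027082236483693123, 0.06177537515759468), 17.512290954589844)
R 0.08 1156 z med 0.0911 [ 0.456 -0.133  0.08 ] [ 0.644 -0.041  0.092] ((0.5513098239898682, -0.08259626477956772), (0.07884078472852707, 0.18403100967407227), 81.62953186035156)
R 0.092 3412 z med 0.0944 [ 0.456 -0.14   0.092] [ 0.648 -0.06   0.103] ((0.5538435578346252, -0.10369769483804703), (0.06012529879808426, 0.1964370310306549), 81.3916244506836)
R 0.103 3527 z med 0.1079 [ 0.461 -0.144  0.103] [ 0.648 -0.06   0.114] ((0.553738534450531, -0.10456760227680206), (0.06262800842523575, 0.1964072734117508), 81.43213653564453)
```

>>> carry_out:
  moves:
    - {"tx": 5.5, "ty": -0.85, "tz": 0, "wx": 0, "wy": 0, "wz": 0, "claw": -1}
    - {"tx": 5.5, "ty": -0.85, "tz": 0, "wx": 0, "wy": 0, "wz": 0, "claw": -1}
    - {"tx": 0, "ty": 0, "tz": 0, "wx": 0, "wy": 0, "wz": 0, "claw": -1}
    - {"tx": 0, "ty": 0, "tz": 0, "wx": 0, "wy": 0, "wz": 0, "claw": -1}

```text
clock: 11.05
tcp_pos: [0.6459, 0.146, 0.2341]
orientation: [-0.002, 0.077, 0.997, -0.0]
wrist_force: [0.2, -0.0, 0.2]
finger_gap: 0.0856
grip_force: 0.0
```

>>> carry_out:
  moves:
    - {"tx": 0.1, "ty": 0, "tz": -5, "wx": 0, "wy": 0, "wz": 0, "claw": -1}
    - {"tx": 0, "ty": 0, "tz": -4.5, "wx": 0, "wy": 0, "wz": 0, "claw": -1}
    - {"tx": 0, "ty": 0, "tz": -2.2, "wx": 0, "wy": 0, "wz": 0, "claw": -1}
    - {"tx": 0, "ty": 0, "tz": -1, "wx": 0, "wy": 0, "wz": 0, "claw": -1}
    - {"tx": 0, "ty": 0, "tz": 0, "wx": 0, "wy": 0, "wz": 0, "claw": -0.3}
    - {"tx": 0, "ty": 0, "tz": 0, "wx": 0, "wy": 0, "wz": 0, "claw": 0.2}
    - {"tx": 0, "ty": 0, "tz": 0, "wx": 0, "wy": 0, "wz": 0, "claw": 0.5}
    - {"tx": 0, "ty": 0, "tz": 0, "wx": 0, "wy": 0, "wz": 0, "claw": 0.5}
  newtons: 20

```text
clock: 12.05
tcp_pos: [0.6488, 0.1466, 0.1104]
orientation: [0.001, 0.077, 0.997, 0.001]
wrist_force: [2.1, 2.4, 0.6]
finger_gap: 0.0375
grip_force: 22.7
```

>>> carry_out:
  moves:
    - {"tx": 0, "ty": 0, "tz": 0, "wx": 0, "wy": 0, "wz": 0, "claw": 0.6}
    - {"tx": 0, "ty": 0, "tz": 0, "wx": 0, "wy": 0, "wz": 0, "claw": 0.6}
  newtons: 50

```text
clock: 12.3
tcp_pos: [0.6488, 0.1465, 0.1098]
orientation: [0.001, 0.077, 0.997, 0.001]
wrist_force: [1.9, 3.2, 1.1]
finger_gap: 0.0366
grip_force: 49.8
```

>>> carry_out:
  moves:
    - {"tx": 0, "ty": 0, "tz": 0.6, "wx": 0, "wy": 0, "wz": 0, "claw": 0.6}
    - {"tx": 0, "ty": 0, "tz": 0.6, "wx": 0, "wy": 0, "wz": 0, "claw": 0.6}
    - {"tx": 0, "ty": 0, "tz": 0.6, "wx": 0, "wy": 0, "wz": 0, "claw": 0.6}
    - {"tx": 0, "ty": 0, "tz": 0.6, "wx": 0, "wy": 0, "wz": 0, "claw": 0.6}
    - {"tx": 0, "ty": 0, "tz": 0.6, "wx": 0, "wy": 0, "wz": 0, "claw": 0.6}
    - {"tx": 0, "ty": 0, "tz": 0.6, "wx": 0, "wy": 0, "wz": 0, "claw": 0.6}

```text
clock: 13.05
tcp_pos: [0.6468, 0.1467, 0.1425]
orientation: [-0.002, 0.077, 0.997, 0.0]
wrist_force: [1.9, 4.1, -6.1]
finger_gap: 0.0371
grip_force: 52.1
```

>>> carry_out:
  moves:
    - {"tx": 0, "ty": 0, "tz": 1, "wx": 0, "wy": 0, "wz": 0, "claw": 0.6}
    - {"tx": 0, "ty": 0, "tz": 1.5, "wx": 0, "wy": 0, "wz": 0, "claw": 0.6}
    - {"tx": 0, "ty": 0, "tz": 3, "wx": 0, "wy": 0, "wz": 0, "claw": 0.6}
    - {"tx": 0, "ty": 0, "tz": 5, "wx": 0, "wy": 0, "wz": 0, "claw": 0.6}
    - {"tx": 0, "ty": 0, "tz": 0, "wx": 0, "wy": 0, "wz": 0, "claw": 0.6}
    - {"tx": 0, "ty": 0, "tz": 0, "wx": 0, "wy": 0, "wz": 0, "claw": 0.6}
    - {"tx": 0, "ty": 0, "tz": 0, "wx": 0, "wy": 0, "wz": 0, "claw": 0.6}
    - {"tx": 0, "ty": 0, "tz": 0, "wx": 0, "wy": 0, "wz": 0, "claw": 0.6}

```text
clock: 14.05
tcp_pos: [0.6472, 0.1458, 0.2488]
orientation: [-0.001, 0.077, 0.997, -0.0]
wrist_force: [-0.3, 0.3, -3.7]
finger_gap: 0.0367
grip_force: 52.3
```

```bash
python3 - <<'E'
from h import *
st(); f=[]
for i in range(6):
    s,c=wrist(); f.append(s["wrist_force"]); 
print(np.mean(f,0)); np.savez("w6.npz",**c); cv2.imwrite("pics/w6.png",c["image"])
E
python3 tops.py w6
```

```text
{'clock': 14.05, 'tcp_pos': [0.6472, 0.1458, 0.2488], 'orientation': [-0.0013, 0.0769, 0.997, -0.0003], 'wrist_force': [-0.3081, 0.2832, -3.6525], 'finger_gap': 0.0367, 'grip_force': 52.3253, 'joint_pos': [0.1008, 0.4956, 0.3612, 1.4391, -0.0001, 0.2547]}
[ 0.11337742 -0.54886715 -3.17677655]
[277.  67.] 1959 z 0.1510 circ 0.5366 0.1624 0.0183 mean [0.5366 0.1623 0.151 ]
[279. 142.] 1322 z 0.1310 circ 0.5919 0.1554 0.018 mean [0.5917 0.1554 0.131 ]
[ 29. 144.] 103 z 0.1056 circ 0.5585 -0.0822 0.0093 mean [ 0.5589 -0.0809  0.1055]
[  9. 147.] 337 z 0.1292 circ 0.5587 -0.0853 0.0125 mean [ 0.5584 -0.0811  0.1299]
[277. 289.] 5561 z 0.2836 circ 0.6459 0.1459 0.0189 mean [0.6441 0.1462 0.2835]
L 0.06 2259 z med 0.0759 [0.493 0.11  0.066] [0.672 0.195 0.08 ] ((0.5793737769126892, 0.14689800143241882), (0.08095956593751907, 0.17736448347568512), 76.50822448730469)
L 0.08 2384 z med 0.0912 [0.492 0.122 0.08 ] [0.681 0.2   0.092] ((0.586999773979187, 0.16271114349365234), (0.06001768633723259, 0.18395450711250305), 81.60151672363281)
L 0.092 1450 z med 0.0924 [0.493 0.121 0.092] [0.679 0.199 0.101] ((0.5863614082336426, 0.16273412108421326), (0.059692081063985825, 0.18240776658058167), 81.58637237548828)
R 0.06 366 z med 0.0762 [ 0.529 -0.078  0.074] [ 0.543 -0.04   0.079] ((0.536170244216919, -0.05828755348920822), (0.037981536239385605, 0.008880043402314186), 81.17862701416016)
R 0.08 3496 z med 0.0870 [ 0.458 -0.136  0.081] [ 0.655 -0.06   0.092] ((0.5548787117004395, -0.09828150272369385), (0.04917684197425842, 0.19648851454257965), 81.46988677978516)
R 0.092 4025 z med 0.1009 [ 0.461 -0.139  0.092] [ 0.655 -0.06   0.103] ((0.5542700886726379, -0.10053989291191101), (0.05548011139035225, 0.1964189112186432), 80.9877700805664)
R 0.103 1203 z med 0.1034 [ 0.461 -0.137  0.103] [ 0.655 -0.06   0.115] ((0.5544838905334473, -0.09987610578536987), (0.0518154613673687, 0.19538849592208862), 81.66934967041016)
```

The left pan rose 5.6 mm and the felt weight is 3.2 N, so this is the 320 g tin. I'll carry it over right nest 3 and check its position with the wrist camera.

>>> carry_out:
  moves:
    - {"tx": -0.74, "ty": -5.06, "tz": 0, "wx": 0, "wy": 0, "wz": 0, "claw": 0.6}
    - {"tx": -0.74, "ty": -5.06, "tz": 0, "wx": 0, "wy": 0, "wz": 0, "claw": 0.6}
    - {"tx": -0.74, "ty": -5.06, "tz": 0, "wx": 0, "wy": 0, "wz": 0, "claw": 0.6}
    - {"tx": -0.74, "ty": -5.06, "tz": 0, "wx": 0, "wy": 0, "wz": 0, "claw": 0.6}
    - {"tx": -0.74, "ty": -5.06, "tz": 0, "wx": 0, "wy": 0, "wz": 0, "claw": 0.6}
    - {"tx": 0, "ty": 0, "tz": 0, "wx": 0, "wy": 0, "wz": 0, "claw": 0.6}
    - {"tx": 0, "ty": 0, "tz": 0, "wx": 0, "wy": 0, "wz": 0, "claw": 0.6}

```text
clock: 15.22
tcp_pos: [0.6109, -0.107, 0.2504]
orientation: [0.0, 0.077, 0.997, 0.0]
wrist_force: [0.4, 0.6, -3.1]
finger_gap: 0.0365
grip_force: 52.5
```

```bash
python3 - <<'E'
from h import *
st(); s,c=wrist(); np.savez("w7.npz",**c); cv2.imwrite("pics/w7.png",c["image"])
E
python3 tops.py w7
```

```text
{'clock': 15.225, 'tcp_pos': [0.6109, -0.107, 0.2504], 'orientation': [0.0, 0.0772, 0.997, 0.0003], 'wrist_force': [0.3705, 0.6046, -3.0872], 'finger_gap': 0.0365, 'grip_force': 52.4858, 'joint_pos': [-0.3031, 0.4007, 0.2184, 1.3886, 0.0006, -0.1485]}
[549.  79.] 379 z 0.1135 circ 0.5409 0.1483 0.0111 mean [0.5412 0.1454 0.1137]
[277. 142.] 1456 z 0.1418 circ 0.5545 -0.0987 0.0182 mean [ 0.5543 -0.0985  0.1418]
[551. 141.] 487 z 0.1294 circ 0.5925 0.1444 0.0149 mean [0.5923 0.1402 0.13  ]
[106. 202.] 109 z 0.0416 circ 0.6025 -0.321 0.0371 mean [ 0.5987 -0.3197  0.0416]
[ 99. 219.] 1184 z 0.0038 circ 0.6349 -0.3594 0.0571 mean [ 0.6286 -0.362   0.0038]
[ 68. 236.] 181 z 0.0415 circ 0.6411 -0.3787 0.0563 mean [ 0.6358 -0.3828  0.0415]
[278. 289.] 5534 z 0.2840 circ 0.6088 -0.1068 0.019 mean [ 0.6072 -0.1068  0.284 ]
L 0.06 2760 z med 0.0758 [0.492 0.11  0.06 ] [0.693 0.184 0.08 ] ((0.5902363061904907, 0.14280734956264496), (0.07405487447977066, 0.19608348608016968), 81.47770690917969)
L 0.08 4351 z med 0.0900 [0.492 0.118 0.08 ] [0.693 0.185 0.092] ((0.593146562576294, 0.16082139313220
[... 260 characters left out ...]
0760 [ 0.531 -0.071  0.074] [ 0.544 -0.04   0.079] ((0.5367376804351807, -0.054889459162950516), (0.030489133670926094, 0.009848881512880325), 81.15108489990234)
R 0.08 3815 z med 0.0869 [ 0.454 -0.141  0.085] [ 0.633 -0.066  0.092] ((0.5431752800941467, -0.10544514656066895), (0.055676113814115524, 0.17573675513267517), 81.6161880493164)
R 0.092 3259 z med 0.1022 [ 0.454 -0.144  0.092] [ 0.635 -0.062  0.103] ((0.5455424189567566, -0.10399864614009857), (0.06005142629146576, 0.17901833355426788), 81.52198028564453)
R 0.103 1572 z med 0.1034 [ 0.455 -0.143  0.103] [ 0.636 -0.062  0.106] ((0.5443912744522095, -0.10378995537757874), (0.059672217816114426, 0.17655670642852783), 81.5930404663086)
```

View pics/w7.png

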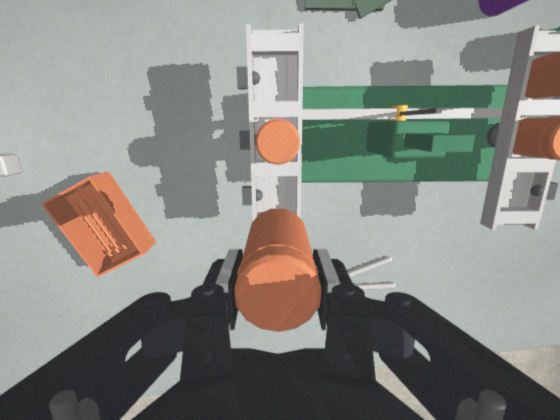

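The view shows the held tin at (277,285), the right pan's middle tin at (278,142) and the empty far nest right below. The held tin is within about 1.5 mm of the target, so I'll go down.

>>> carry_out:
  moves:
    - {"tx": 0.1, "ty": -0.1, "tz": -4, "wx": 0, "wy": 0, "wz": 0, "claw": 0.6}
    - {"tx": 0, "ty": 0, "tz": -4, "wx": 0, "wy": 0, "wz": 0, "claw": 0.6}
    - {"tx": 0, "ty": 0, "tz": -2, "wx": 0, "wy": 0, "wz": 0, "claw": 0.6}
    - {"tx": 0, "ty": 0, "tz": 0, "wx": 0, "wy": 0, "wz": 0, "claw": 0.6}
    - {"tx": 0, "ty": 0, "tz": -0.4, "wx": 0, "wy": 0, "wz": 0, "claw": 0.6}
    - {"tx": 0, "ty": 0, "tz": -0.4, "wx": 0, "wy": 0, "wz": 0, "claw": 0.6}
    - {"tx": 0, "ty": 0, "tz": -0.4, "wx": 0, "wy": 0, "wz": 0, "claw": 0.6}

```text
clock: 16.15
tcp_pos: [0.6125, -0.108, 0.1391]
orientation: [0.001, 0.077, 0.997, -0.0]
wrist_force: [0.1, 0.9, -0.9]
finger_gap: 0.0368
grip_force: 52.7
```

>>> carry_out:
  moves:
    - {"tx": 0, "ty": 0, "tz": -0.4, "wx": 0, "wy": 0, "wz": 0, "claw": 0.6}
    - {"tx": 0, "ty": 0, "tz": -0.4, "wx": 0, "wy": 0, "wz": 0, "claw": 0.6}

```text
clock: 16.4
tcp_pos: [0.6126, -0.108, 0.131]
orientation: [0.001, 0.077, 0.997, 0.0]
wrist_force: [0.8, 0.9, 2.0]
finger_gap: 0.0369
grip_force: 53.0
```

>>> carry_out:
  moves:
    - {"tx": 0, "ty": 0, "tz": -0.4, "wx": 0, "wy": 0, "wz": 0, "claw": 0.6}
    - {"tx": 0, "ty": 0, "tz": -0.4, "wx": 0, "wy": 0, "wz": 0, "claw": 0.6}

```text
clock: 16.65
tcp_pos: [0.6127, -0.108, 0.1232]
orientation: [0.001, 0.077, 0.997, 0.0]
wrist_force: [-0.1, 3.3, 6.1]
finger_gap: 0.0364
grip_force: 53.4
```

>>> carry_out:
  moves:
    - {"tx": 0, "ty": 0, "tz": -0.4, "wx": 0, "wy": 0, "wz": 0, "claw": 0.6}
    - {"tx": 0, "ty": 0, "tz": -0.4, "wx": 0, "wy": 0, "wz": 0, "claw": 0.6}

```text
clock: 16.9
tcp_pos: [0.6129, -0.1077, 0.1158]
orientation: [0.001, 0.077, 0.997, 0.0]
wrist_force: [0.2, 3.9, 1.1]
finger_gap: 0.0368
grip_force: 52.6
```

>>> carry_out:
  moves:
    - {"tx": 0, "ty": 0, "tz": -0.4, "wx": 0, "wy": 0, "wz": 0, "claw": 0.6}
    - {"tx": 0, "ty": 0, "tz": -0.3, "wx": 0, "wy": 0, "wz": 0, "claw": 0.6}

```text
clock: 17.15
tcp_pos: [0.6134, -0.1075, 0.1085]
orientation: [0.002, 0.077, 0.997, 0.001]
wrist_force: [0.7, 4.2, 8.8]
finger_gap: 0.0369
grip_force: 53.6
```

>>> carry_out:
  moves:
    - {"tx": 0, "ty": 0, "tz": -0.3, "wx": 0, "wy": 0, "wz": 0, "claw": 0.6}
    - {"tx": 0, "ty": 0, "tz": -0.2, "wx": 0, "wy": 0, "wz": 0, "claw": 0.6}

```text
clock: 17.4
tcp_pos: [0.6134, -0.1075, 0.1039]
orientation: [0.002, 0.076, 0.997, 0.001]
wrist_force: [0.1, 4.0, 11.0]
finger_gap: 0.037
grip_force: 53.7
```

>>> carry_out:
  moves:
    - {"tx": 0, "ty": 0, "tz": -0.3, "wx": 0, "wy": 0, "wz": 0, "claw": 0.6}
    - {"tx": 0, "ty": 0, "tz": -0.2, "wx": 0, "wy": 0, "wz": 0, "claw": 0.6}

```text
clock: 17.65
tcp_pos: [0.6135, -0.1075, 0.0994]
orientation: [0.002, 0.076, 0.997, 0.0]
wrist_force: [-0.2, 4.7, 13.9]
finger_gap: 0.0366
grip_force: 53.9
```

```bash
python3 - <<'E'
from h import *
st(); s,c=wrist(); np.savez("w8.npz",**c)
E
python3 tops.py w8 | grep -v -E "^[LR]"
```

```text
{'clock': 17.65, 'tcp_pos': [0.6135, -0.1075, 0.0994], 'orientation': [0.0021, 0.0765, 0.9971, 0.0005], 'wrist_force': [-0.1721, 4.672, 13.8642], 'finger_gap': 0.0366, 'grip_force': 53.9173, 'joint_pos': [-0.3031, 0.4667, -0.0557, 1.0446, 0.0018, -0.1501]}
[516.  88.] 114 z 0.0742 circ 0.5442 0.0316 0.0046 mean [0.5441 0.0312 0.074 ]
[278. 151.] 5614 z 0.1134 circ 0.5547 -0.0987 0.0187 mean [ 0.5539 -0.0985  0.1133]
[ 36. 270.] 4948 z 0.0239 circ 0.6269 -0.3095 0.0494 mean [ 0.6253 -0.3101  0.0239]
[278. 290.] 5540 z 0.1332 circ 0.6116 -0.1075 0.019 mean [ 0.6097 -0.1072  0.1331]
[ 17. 287.] 160 z 0.0037 circ 0.6483 -0.354 0.0237 mean [ 0.6482 -0.3546  0.0038]
[ 16. 294.] 178 z 0.0089 circ 0.6521 -0.3519 0.0234 mean [ 0.6526 -0.3525  0.0089]
[ 12. 297.] 188 z 0.0037 circ 0.6574 -0.3616 0.0192 mean [ 0.6582 -0.3636  0.0037]
[ 11. 305.] 125 z 0.0088 circ 0.6623 -0.3608 0.0165 mean [ 0.6625 -0.3624  0.0088]
[ 13. 326.] 789 z 0.0118 circ 0.6783 -0.368 0.0159 mean [ 0.6798 -0.3681  0.0116]
```

The height difference is 19.8 mm, so the tin is home. I'll rise to equilibrium, release and retreat.

>>> carry_out:
  moves:
    - {"tx": 0, "ty": 0, "tz": 0.5, "wx": 0, "wy": 0, "wz": 0, "claw": 0.6}
    - {"tx": 0, "ty": 0, "tz": 0.6, "wx": 0, "wy": 0, "wz": 0, "claw": 0.6}
    - {"tx": 0, "ty": 0, "tz": 0.6, "wx": 0, "wy": 0, "wz": 0, "claw": 0.6}
    - {"tx": 0, "ty": 0, "tz": 0.4, "wx": 0, "wy": 0, "wz": 0, "claw": 0.6}
    - {"tx": 0, "ty": 0, "tz": 0, "wx": 0, "wy": 0, "wz": 0, "claw": 0.6}

```text
clock: 18.32
tcp_pos: [0.6131, -0.1075, 0.1188]
orientation: [0.001, 0.077, 0.997, 0.001]
wrist_force: [3.9, 3.0, 2.4]
finger_gap: 0.0369
grip_force: 53.0
```

>>> carry_out:
  moves:
    - {"tx": 0, "ty": 0, "tz": 0, "wx": 0, "wy": 0, "wz": 0, "claw": 0.2}
    - {"tx": 0, "ty": 0, "tz": 0, "wx": 0, "wy": 0, "wz": 0, "claw": -0.3}
    - {"tx": 0, "ty": 0, "tz": 0, "wx": 0, "wy": 0, "wz": 0, "claw": -1}
    - {"tx": 0, "ty": 0, "tz": 0, "wx": 0, "wy": 0, "wz": 0, "claw": -1}
    - {"tx": 0, "ty": 0, "tz": 4, "wx": 0, "wy": 0, "wz": 0, "claw": -1}
    - {"tx": 0, "ty": 0, "tz": 4, "wx": 0, "wy": 0, "wz": 0, "claw": -1}
    - {"tx": 0, "ty": 0, "tz": 5, "wx": 0, "wy": 0, "wz": 0, "claw": -1}
    - {"tx": 0, "ty": 0, "tz": 3, "wx": 0, "wy": 0, "wz": 0, "claw": -1}
  newtons: 20

```text
clock: 19.32
tcp_pos: [0.6123, -0.1084, 0.2811]
orientation: [0.001, 0.077, 0.997, -0.0]
wrist_force: [1.1, 1.0, 0.0]
finger_gap: 0.0853
grip_force: 0.0
```

>>> carry_out:
  moves:
    - {"tx": 0, "ty": 5, "tz": 0, "wx": 0, "wy": 0, "wz": 0, "claw": -1}
    - {"tx": 0, "ty": 5, "tz": 0, "wx": 0, "wy": 0, "wz": 0, "claw": -1}
    - {"tx": 0, "ty": 3, "tz": 0, "wx": 0, "wy": 0, "wz": 0, "claw": -1}
    - {"tx": 0, "ty": 0, "tz": 0, "wx": 0, "wy": 0, "wz": 0, "claw": -1}
    - {"tx": 0, "ty": 0, "tz": 0, "wx": 0, "wy": 0, "wz": 0, "claw": -1}
    - {"tx": 0, "ty": 0, "tz": 0, "wx": 0, "wy": 0, "wz": 0, "claw": -1}
    - {"tx": 0, "ty": 0, "tz": 0, "wx": 0, "wy": 0, "wz": 0, "claw": -1}
    - {"tx": 0, "ty": 0, "tz": 0, "wx": 0, "wy": 0, "wz": 0, "claw": -1}

```text
clock: 20.32
tcp_pos: [0.612, 0.0213, 0.2783]
orientation: [-0.0, 0.077, 0.997, 0.0]
wrist_force: [-0.2, -0.1, -1.4]
finger_gap: 0.0852
grip_force: 0.0
```

```bash
python3 - <<'E'
from h import *
st(); s,c=wrist(); np.savez("w9.npz",**c); cv2.imwrite("pics/w9.png",c["image"])
E
python3 tops.py w9
```

```text
{'clock': 20.325, 'tcp_pos': [0.612, 0.0213, 0.2783], 'orientation': [-0.0001, 0.0774, 0.997, 0.0], 'wrist_force': [-0.1649, -0.1145, -1.4323], 'finger_gap': 0.0852, 'grip_force': 0.0, 'joint_pos': [-0.0962, 0.3833, 0.2602, 1.4478, 0.0, 0.0586]}
[429.  93.] 1534 z 0.1564 circ 0.5365 0.1624 0.0185 mean [0.5364 0.1616 0.1564]
[411. 157.] 1087 z 0.1365 circ 0.5916 0.1546 0.0183 mean [0.5915 0.1542 0.1365]
[147. 160.] 1080 z 0.1363 circ 0.5542 -0.098 0.0183 mean [ 0.5543 -0.0975  0.1363]
[ 31. 216.] 116 z 0.0413 circ 0.6101 -0.3148 0.0399 mean [ 0.6082 -0.3164  0.0414]
[ 20. 220.] 473 z 0.0038 circ 0.6274 -0.3655 0.0456 mean [ 0.6189 -0.3695  0.0038]
[146. 223.] 1037 z 0.1563 circ 0.6115 -0.1059 0.0183 mean [ 0.611  -0.1059  0.1562]
L 0.06 808 z med 0.0739 [0.45 0.11 0.06] [0.69  0.186 0.08 ] ((0.5696250200271606, 0.1466459035873413), (0.07368765026330948, 0.2408178299665451), 88.67381286621094)
L 0.08 2326 z med 0.0820 [0.492 0.118 0.08 ] [0.692 0.193 0.092] ((0.593085527420044, 0.16139790415763855), (0.06030527874827385, 0.19624312222003937), 81.5365982055664)
L 0.092 3677 z med 0.0973 [0.492 0.118 0.092] [0.693 0.195 0.103] ((0.593163013458252, 0.16143518686294556), (0.06053374335169792, 0.19665518403053284), 81.6589584350586)
R 0.06 472 z med 0.0733 [ 0.455 -0.117  0.07 ] [ 0.654 -0.04   0.08 ] ((0.5505927205085754, -0.07558813691139221), (0.19867603480815887, 0.07494707405567169), 10.575308799743652)
R 0.08 2668 z med 0.0818 [ 0.454 -0.141  0.08 ] [ 0.655 -0.061  0.092] ((0.553586483001709, -0.1049496978521347), (0.06072700768709183, 0.19575272500514984), 81.76419067382812)
R 0.092 3626 z med 0.0971 [ 0.454 -0.143  0.092] [ 0.654 -0.061  0.102] ((0.5534961819648743, -0.10501524806022644), (0.06075684353709221, 0.19528834521770477), 81.59507751464844)
```

View pics/w9.png

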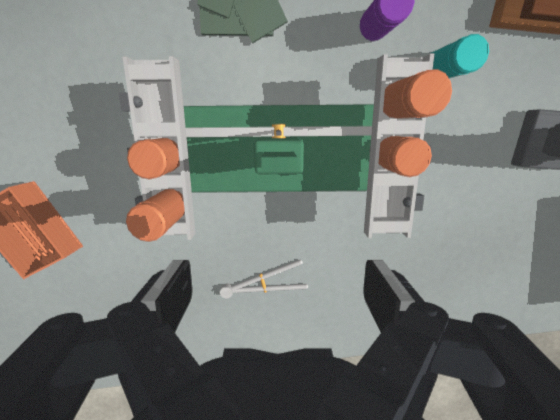

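The picture shows two tins in each pan: left at (429,93) and (405,155), right at (154,158) and (155,215). All of them are free of the gripper. The short tops are at 136.5 mm and 136.3 mm and the tall tops at 156.4 mm and 156.3 mm, so the pans are level and every tin is home. I'll hand in.

```bash
python3 -c "
from h import *
print(env.hand_in())"
```

```text
the job is handed in; nothing more can be done
None
```

I moved the 320 g tall tin to right nest 3 and handed the job in: the pans came to rest level within about 0.2 mm by the wrist camera, all four tins are home and free of the gripper, and the hand-in returned no verdict.

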